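# Spin down the loose wing nut of a terrine press

### The job

The red wing nut of the terrine press is loose: tighten it by pushing its wings round with a fingertip, stroke after stroke, clockwise as seen from above, until it is fully home on the bar and turns no further. Do not pinch or grip the nut or the press; push gently, do not lift or tip the press, leave it standing where it is, and leave the things around it where they are.

Things in the scene. Friction and masses are not known exactly. Their poses are not given: they have to be found in the camera images.
- press: Terrine press standing loose on the worktop, 0.95 kg, rubber feet: wooden base 270x130 mm (top 20 mm up), steel loaf mould with lid, steel bridge bar 236x32 mm, its top 96 mm up. Origin at the centre of its underside, z up, x along its length. Studs 10 mm thick, ending 132 mm up, stand at x = +100 mm (red wing nut, loose) and x = -100 mm (black wing nut, tight, does not turn).
- handle_leg (a point): Carrying handle on the bar: this is the middle of its leg next to the red nut, 10 mm thick, 54 mm from the nut's axis; the handle's wooden grip on top reaches 154 mm above the worktop. A finger that follows a wing right round may run into the leg.
- red_nut (a joint): Turn of the red wing nut in rad: 0 = fully home on its washer (hard stop), positive = unscrewed, anticlockwise seen from above; at most 9.5. It rises 1.27 mm per rad (8 mm a turn). It turns easily (0.03 N m friction) and stays where it is left. At value q the wings point along +-x of the press turned by q about z.
- red_nut_axis (a point): Point on the red nut's axis, level with the top edge of its wings, 41 mm above its underside (138.5 mm above the worktop when home). Hub 24 mm across and 20 mm tall; two wings opposite one another, 8 mm thick, from 10 to 41 mm from the axis and 15 to 41 mm above the underside (with a web 7 mm thick below them near the hub).
- wing_1 (a point): Top edge of one wing of the red nut, 36 mm from the axis.
- wing_2 (a point): Top edge of the other wing of the red nut, 36 mm from the axis.
- jar_mustard: Bystander: mustard jar with grey lid, 71x71x110 mm; origin at the centre of its underside.
- salt: Bystander: small salt shaker, 44x44x90 mm; origin at the centre of its underside.
- mug: Bystander: white mug with leaf pattern, 92x127x95 mm; origin at the centre of its underside.
- spice_jar: Bystander: spice jar with black cap, 41x41x105 mm; origin at the centre of its underside.
- jar_jam: Bystander: red jam jar with dark lid, 63x68x115 mm; origin at the centre of its underside.

How it is judged (in metres and radians):
At the end, for the whole second after the job is handed in: The red wing nut is home (within 0.3 rad of its stop); the press stands upright and at rest on the worktop within 4 cm of where it stood, and the bystanders within 3 cm of where they stood (value of joint red_nut below 0.3 rad and height (world z) of press below 0.006 m and angle between press's own z axis and vertical below 0.04 rad and distance of press from where it was at the start of the episode below 0.04 m and linear speed of press below 0.02 m/s and distance of each of jar_mustard, salt, mug, spice_jar, jar_jam from where it was at the start of the episode below 0.03 m); the robot touches nothing.
It fails at once if a bystander moved more than 3 cm (distance of any of jar_mustard, salt, mug, spice_jar, jar_jam from where it was at the start of the episode above 0.03 m).
It fails at once if the press lifted more than 12 mm off the worktop (height (world z) of press above 0.012 m).
It fails at once if the press tipped by more than 0.12 rad (angle between press's own z axis and vertical above 0.12 rad).
It fails at once if the press pushed more than 4 cm out of its place (distance of press from where it was at the start of the episode above 0.04 m).
It fails at once if the red wing nut or the press pinched or forced (fingers on it with more than 30 N in all) (contact force between the fingers and red_nut above 30 N or contact force between the fingers and press above 30 N).
It also fails if it takes over 58 s, if anything falls off the work surface, if the arm or the gripper's body presses on something with over 40 N, if the wrist force passes 120 N, or if a joint passes its speed limit or range.

### The arm

A 6-joint arm with a two-finger parallel gripper is mounted at the origin on a cart in front of the work surface, level with it; the furniture and walls round the work are solid. World frame = base frame: x ahead of the robot, y to its left, z up, the work surface at z = 0. Lengths are in mm, angles in rad, forces in N, time in s.
With the tool pointing down it reaches from about 275 to 750 mm from the base axis. Payload 10.2 kg.
Tool frame: the origin (TCP) lies at the very end of the fingers, on their centre line; the grasp point (between the pads) lies 19 mm behind it; z points along the fingers, y is the line along which they close (so a half turn about z gives the same grasp; the last joint's range is limited). The gripper opens to 85 mm and grips with 20 to 120 N. Pads are 22 mm wide; open, the fingers measure 114 mm over their backs; the gripper's body (76 mm by 85 mm) begins 54 mm behind the grasp point. The pads swing forward as they close: fully open they stand 13 mm farther back than shut.
Start: joints at [0.985, 0.313, 1.498, -0, 1.331, -0.223], TCP at [186.332, 490.827, 231.294] pointing down, gripper open.
Joint ranges: [-2.94, 2.94], [-0.97, 2.17], [0.19, 2.56], [-1.23, 4.37], [0.02, 3.11], [-2.88, 2.88]. Speed limits (rad/s): [2.39, 2.39, 3.01, 3.14, 3.14, 3.14].

### API

Orientations are given as a unit quaternion [w, x, y, z].
In Python, from rig import ctrl, optics gives the robot as it stands. The module is installed in compiled form; this text tells all that it offers.
- The arm moves only by the shell command python3 -m handwheel 'ROWS' [FORCE]. ROWS is JSON, a list that holds one entry, the list of rows, each a list of 5 numbers: the gripper command: -1 is fully open, 1 is shut, values between are in proportion, then the shift along the world's x, y, z in units of 50 mm (1.0 is 50 mm), then the turn about the world's z in units of 8 degrees (1.0 is 8 degrees). In form: [[[gripper, tx, ty, tz, twist], ...]]. A call has 1 to 10 rows; each row shifts and turns the commanded pose from where the row before left it; what a row does not reach is not made up. A row lasts 1/10 s, in which the tool goes at most 50 mm and 8.59 degrees, less where a joint would pass 70% of its speed; a pose out of reach is approached as far as the arm can. A call is refused whole if a number of a shift passes 1 or a number of a turn 1, either way. A call with a gripper value outside its range is refused whole. The fingers move at their own pace and stop on an object; FORCE is the grip in N (left out, the last holds). Time passes only in rows, so rows that do not move let the fingers close. It gives the time, the measured TCP pose, the force, the opening and the grip force at its end, in the units of the state.
- ctrl.sense(): the state, without advancing time (a new reading comes with each control period).
- optics.capture(name): name is "side" or "top" or "wrist"; returns a dict with "img" (384x512x3 uint8, blue, green, red), "K" (3x3 intrinsics, pixels), "R" (3x3) and "t" (3): a world point X has camera coordinates R X + t. Camera axes: x right, y down, z forward; pixel columns grow to the right and rows downward; lengths in mm; the calibration is good to about 2 mm. The wrist camera is an equidistant fisheye: a pixel r from the principal point sees the ray r / f radians off the axis. A picture is of the moment at which its call begins. There is no depth.
- ctrl.finish_job(): hands the job in; it is judged then, once.
The state is a dict: "time_s": time; "joints": joint angles; "dq": joint speeds; "tau": joint torques, N m; "eef_pos": TCP position; "ee_rot": TCP orientation; "force": force on the tool from outside, world axes, zero at the start; "wrist_torque": the same for the moment, N m; "grip_width": opening from 0.0 (shut) to 1.0 (fully open); "grip_force": force on a finger pad.
Only numpy, scipy, OpenCV 4.12 (cv2) and the standard library are available. Lean on these libraries where they do the work, as an engineer would, in place of code of your own. Each camera call takes 0.05 s, during which the arm holds its last target. There are 200 camera calls.

## Working session

There is one attempt and no reset: what is moved stays moved. The work goes in short steps, Python scripts to look and compute and a shell command to move; the robot and the scene stay as the last step left them, time stands still between calls to the robot, and variables do not carry over. Pictures are saved under pics/ and viewed, at most 10 in all, crops included, and the job is handed in when it is done.

```bash
mkdir -p pics
python3 - <<'E'
from rig import ctrl, optics
import cv2,numpy as np,pickle
s=ctrl.sense(); print(s['time_s'],s['eef_pos'],s['ee_rot'],s['force'],s['grip_width'])
d={}
for n in ['side','top']:
    c=optics.capture(n); d[n]=c; cv2.imwrite(f'pics/{n}0.png',c['img']); print(n,c['K'].tolist(),c['R'].tolist(),c['t'].tolist())
pickle.dump(d,open('c0.pkl','wb'))
E
```

```text
0.0 [186.18123994 490.60503715 230.72878313] [-2.46740870e-04  1.80392542e-01  9.83594484e-01 -6.00168130e-04] [-0.33929264  0.39460348  0.19364784] 1.0017693463879291
side [[411.72301569518214, 0.0, 256.35508456364823], [0.0, 411.72301569518214, 193.17853205558563], [0.0, 0.0, 1.0]] [[-0.9992383870330618, -0.03722886369734805, 0.011690063616991903], [-0.03737076450766219, 0.8268195930895473, -0.5612243637292919], [0.01122817169791653, -0.561233794591024, -0.8275811476642533]] [548.4015176719515, 82.71136025369046, 1451.6832550590634]
top [[422.1224698604235, 0.0, 254.22031628628878], [0.0, 422.1224698604235, 197.54238084025275], [0.0, 0.0, 1.0]] [[0.022141239319776337, -0.9997535508769791, -0.0016133909185675256], [-0.9931443990333334, -0.021809538691194213, -0.11484139798346163], [0.11477790810997955, 0.004145061030796099, -0.9933825296827744]] [0.8155688094027953, 539.2427499863737, 1326.2445435484665]
```

View pics/side0.png

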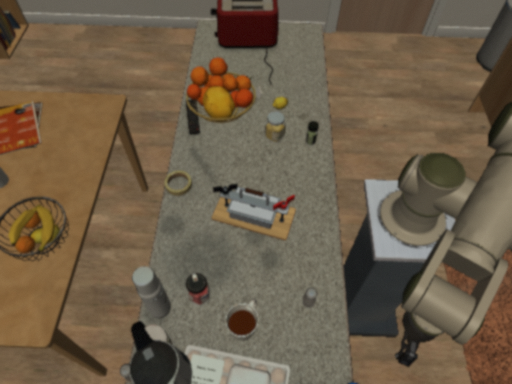

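View pics/top0.png

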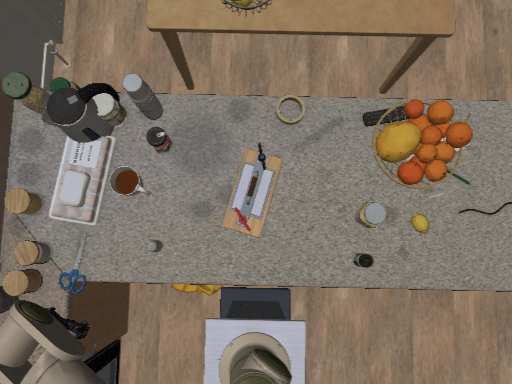

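The side view shows the press at about (255,212) with the red nut at its right end (285,202). The top view has the red nut at (242,217) and the black nut at (262,157). Nothing else stands close to the press.

```bash
cat > h.py <<'E'
import numpy as np,cv2
def ray(c,u,v):
    R,t=np.array(c['R']),np.array(c['t']); d=R.T@np.linalg.inv(c['K'])@[u,v,1]; return -R.T@t,d
def plane(c,u,v,z):
    o,d=ray(c,u,v); return o+d*(z-o[2])/d[2]
def proj(c,X):
    p=c['K']@(c['R']@np.array(X)+c['t']); return p[:2]/p[2]
def tri(a,pa,b,pb):
    o1,d1=ray(a,*pa);o2,d2=ray(b,*pb); d1/=np.linalg.norm(d1);d2/=np.linalg.norm(d2)
    s=np.linalg.lstsq(np.c_[d1,-d2],o2-o1,rcond=None)[0]; A=o1+s[0]*d1;B=o2+s[1]*d2
    return (A+B)/2,np.linalg.norm(A-B)
def red(img,box):
    x0,y0,x1,y1=box; m=np.zeros(img.shape[:2],np.uint8)
    b,g,r=[img[...,i].astype(int) for i in range(3)]
    q=((r>90)&(r>2*g)&(r>2*b))
    m[y0:y1,x0:x1]=q[y0:y1,x0:x1]; return m
E
python3 - <<'E'
from h import *
import pickle
d=pickle.load(open('c0.pkl','rb')); T,S=d['top'],d['side']
mt=red(T['img'],(215,195,265,240)); ms=red(S['img'],(260,185,305,220))
for n,m in(('t',mt),('s',ms)):
    p=cv2.findNonZero(m)[:,0]; print(n,len(p),p.mean(0),cv2.minAreaRect(p))
hsv=cv2.cvtColor(T['img'],cv2.COLOR_BGR2HSV)
w=cv2.inRange(hsv,(8,90,90),(25,255,255)); w[:140]=0;w[245:]=0;w[:,:215]=0;w[:,290:]=0
p=cv2.findNonZero(w)[:,0]; r=cv2.minAreaRect(p); b=cv2.boxPoints(r); print(r)
B=np.array([plane(T,*q,20) for q in b]); print(B,B.mean(0),[np.linalg.norm(B[i]-B[i-1]) for i in range(4)])
x0=T['img'][190:240,215:275]; y0=S['img'][180:225,260:310]
cv2.imwrite('pics/c.png',np.hstack([cv2.resize(T['img'][140:240,215:295],(400,500),interpolation=3),cv2.resize(S['img'][175:245,205:305],(400,280),interpolation=3).repeat(1,0) if 0 else cv2.copyMakeBorder(cv2.resize(S['img'][175:245,205:305],(400,280),interpolation=3),0,220,0,0,0)]))
E
```

```text
t 78 [242.05128205 219.01282051] ((241.99998474121094, 218.99998474121094), (25.459856033325195, 7.005732536315918), 70.01689147949219)
s 76 [283.47368421 202.65789474] ((284.59344482421875, 203.0501708984375), (7.352940559387207, 22.41176414489746), 61.927513122558594)
((252.17027282714844, 192.32162475585938), (39.62807083129883, 82.12348937988281), 17.10272979736328)
[[446.73020737 117.08203309  20.        ]
 [706.11653766  45.72533846  20.        ]
 [669.85662037 -79.29318139  20.        ]
 [412.09430944  -5.52519802  20.        ]] [558.69941871  19.49724804  20.        ] [np.float64(127.4055671762295), np.float64(269.0223897910112), np.float64(130.17070294466774), np.float64(268.11028384671675)]
```

View pics/c.png

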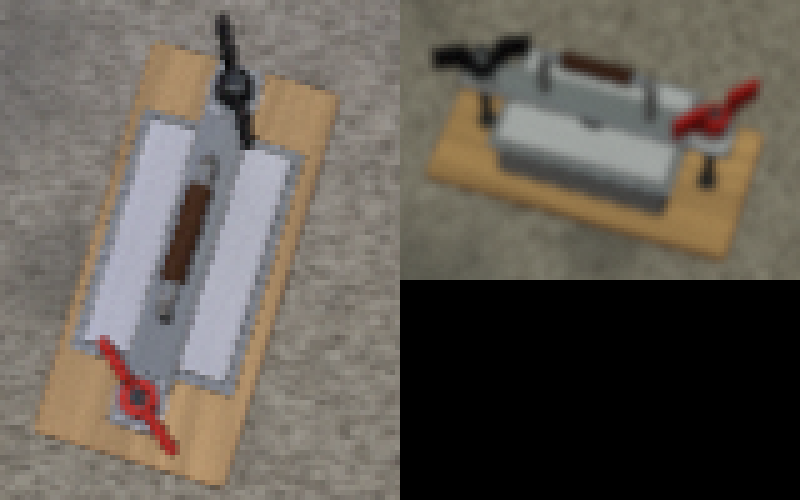

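The zoomed crops show the red nut's hub at top pixel (242.6,219.4). Its wing tips are at (235.6,208) and (250,230), and the handle leg is at (248,203). Next I compute the axis and wing angle.

Run:
```python
from h import *
import pickle
d=pickle.load(open('c0.pkl','rb')); T,S=d['top'],d['side']
x=np.array([-.963,.27]);c=np.array([558.7,19.5])
print('axis from base',c+100*x,'leg',c+46*x)
def sp(p): # side crop px -> image
    return (205+p[0]/4-.4,175+p[1]/4-.4)
def tp(p): return (215+p[0]/5-.4,140+p[1]/5-.4)
print('hub tri',tri(T,tp((138,397)),S,sp((714,118)) if 0 else sp((714-400,118))))
a,e1=tri(T,tp((103,340)),S,sp((758-400,88))); b,e2=tri(T,tp((175,452)),S,sp((678-400,133)))
print('tipsA',a,e1,b,e2)
for z in (138.5,146):
    P=plane(T,*tp((103,340)),z);Q=plane(T,*tp((175,452)),z); v=(Q-P)[:2]
    print(z,P,Q,(P+Q)/2,np.linalg.norm(v),'world ang',np.degrees(np.arctan2(v[1],v[0])),'q mod pi',np.degrees(np.arctan2(v[1],v[0])-np.arctan2(x[1],x[0]))%180)
```

```text
axis from base [462.4  46.5] leg [514.402  31.92 ]
hub tri (array([462.74159802,  46.81142099, 122.97174371]), np.float64(1.2533263408877315))
tipsA [461.70553923  70.73263439 216.60209789] 55.16293176456679 [461.06935371  21.59444469  51.78792042] 54.75015534143964
138.5 [495.57445361  67.71666746 138.5       ] [430.56708749  23.68365228 138.5       ] [463.07077055  45.70015987 138.5       ] 78.51664840339846 world ang -145.888084342938 q mod pi 49.77402200238811
146 [494.89589096  67.35017027 146.        ] [430.28143037  23.58329132 146.        ] [462.58866067  45.4667308  146.        ] 78.04209255689017 world ang -145.888084342938 q mod pi 49.77402200238811
```

```bash
python3 -m handwheel '[[[1,0.45,-0.75,0,0],[1,0.45,-0.75,0,0],[1,0.45,-0.75,0,0],[1,0.45,-0.75,0,0],[1,0.45,-0.75,0,0],[1,0.45,-0.75,0,0],[1,0.45,-0.75,0,0],[1,0.45,-0.75,0,0],[1,0.45,-0.75,0,0],[1,0.45,-0.75,0,0]]]' 20
python3 -m handwheel '[[[1,0.4,-0.67,0,0],[1,0.4,-0.67,0,0],[1,0.4,-0.67,0,0],[1,0,0,0,0],[1,0,0,0,0]]]'
python3 - <<'E'
from rig import ctrl, optics
import cv2,numpy as np
s=ctrl.sense(); print(s['eef_pos'],s['ee_rot'],s['force'],s['grip_width'])
c=optics.capture('wrist');w=c['img'];t=optics.capture('top')['img'];sd=optics.capture('side')['img']
print(c['K'].tolist(),c['R'].tolist(),c['t'].tolist())
z=lambda im,a: cv2.resize(im[a[1]:a[3],a[0]:a[2]],(288,288),interpolation=3)
cv2.imwrite('pics/w1.png',np.hstack([cv2.resize(w,(512,384)),np.vstack([z(t,(205,150,285,230)),z(sd,(235,150,315,230))])[:384*2][:576] [::1][:576][:384] if 0 else cv2.resize(np.vstack([z(t,(205,150,285,230)),z(sd,(235,150,315,230))]),(192,384))]))
E
```

```text
time_s: 1.1
eef_pos: [411.8, 114.1, 231.2]
ee_rot: [-0.0, 0.18, 0.984, 0.0]
force: [0.4, 0.8, 0.9]
grip_width: 0.003
grip_force: 0.0
time_s: 1.6
eef_pos: [471.1, 15.1, 230.8]
ee_rot: [-0.001, 0.181, 0.983, 0.0]
force: [0.4, -0.1, 0.1]
grip_width: 0.003
grip_force: 0.0
[471.13661521  15.05598107 230.8115241 ] [-6.49216813e-04  1.81081551e-01  9.83467862e-01  1.19624379e-04] [ 0.44690504 -0.12817     0.08815996] 0.0028857859529731584
[[297.3186396354542, 0.0, 247.52053787533248], [0.0, 297.3186396354542, 193.5358259776588], [0.0, 0.0, 1.0]] [[0.3564180560881497, 0.9343265632512392, -0.00020614916013578092], [0.8895029904453282, -0.33925164760403365, 0.30609271403738103], [0.2859206171005619, -0.1092803404143676, -0.9520016848282135]] [-181.96307308760692, -454.33753059094283, 246.50388094233057]
```

View pics/w1.png

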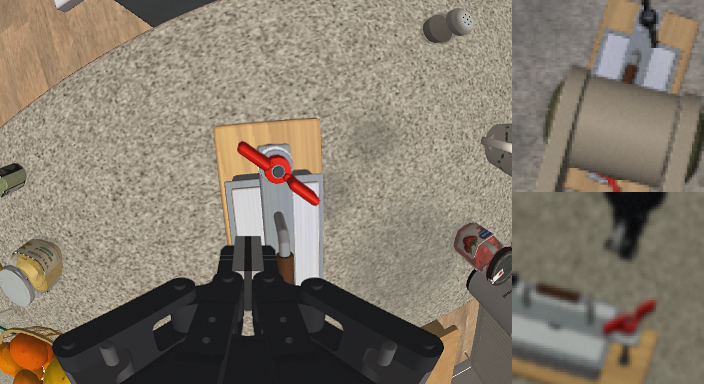

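The wrist view shows the stud top and hub at (278,172) and the wing tips at (241,147) and (317,202). The fingers are shut at (248,245), clear of the press.

Run:
```python
from rig import optics
from h import *
import pickle
c=optics.capture('wrist')
def fe(u,v,z):
    f=c['K'][0,0];p=np.array([u-c['K'][0,2],v-c['K'][1,2]]);r=np.linalg.norm(p);th=r/f
    d=c['R'].T@np.r_[np.sin(th)*p/r,np.cos(th)];o=-c['R'].T@c['t'];return o+d*(z-o[2])/d[2]
print('hub',fe(278,172,132))
m=red(c['img'],(200,120,350,230)); p=cv2.findNonZero(m)[:,0]
far=p[np.argmax(np.linalg.norm(p-[278,172],axis=1)*np.sign((p-[278,172])@[1,1]))]; n=p[np.argmin(np.linalg.norm(p-[278,172],axis=1)*np.sign((p-[278,172])@[1,1]))]
print(far,n)
for z in (139.6,143.6,147.6):
    a,b=fe(*far,z),fe(*n,z); print(z,a,b,(a+b)/2,np.linalg.norm(a-b))
```

```text
hub [462.35519615  46.84559362 132.        ]
[317 203] [238 144]
139.6 [497.70914098  69.47720197 139.6       ] [427.46445803  24.58297436 139.6       ] [462.5867995   47.03008816 139.6       ] 83.36550338973883
143.6 [496.00869769  69.03998451 143.6       ] [426.96212783  24.91148548 143.6       ] [461.48541276  46.97573499 143.6       ] 81.94359789581054
147.6 [494.3082544   68.60276705 147.6       ] [426.45979763  25.2399966  147.6       ] [460.38402602  46.92138183 147.6       ] 80.52169240188225
```

```bash
python3 -m handwheel '[[[1,0,0,-0.74,0],[1,0,0,-0.74,0],[1,0,0,-0.74,0],[1,0,0,0,0],[1,0,0,0,0]]]'
python3 -m handwheel '[[[1,-0.165,-0.02,0,0],[1,-0.165,0.02,0,0],[1,-0.155,0.065,0,0],[1,-0.13,0.1,0,0],[1,-0.1,0.13,0,0],[1,0,0,0,0]]]'
python3 -m handwheel '[[[1,-0.035,0.075,0,0],[1,-0.03,0.08,0,0]]]'; python3 -m handwheel '[[[1,0,0.083,0,0]]]'; python3 -m handwheel '[[[1,0,0.083,0,0]]]'
python3 - <<'E'
from rig import optics
import cv2
c=optics.capture('wrist')['img'];cv2.imwrite('pics/w2.png',c)
E
```

```text
time_s: 2.3
eef_pos: [471.6, 15.7, 121.4]
ee_rot: [0.0, 0.18, 0.984, -0.0]
force: [0.6, -0.7, 0.8]
grip_width: -0.006
grip_force: 0.0
time_s: 2.9
eef_pos: [434.9, 30.9, 120.5]
ee_rot: [-0.0, 0.18, 0.984, 0.0]
force: [-0.0, 0.4, 0.1]
grip_width: 0.002
grip_force: 0.0
time_s: 3.1
eef_pos: [432.3, 38.0, 120.3]
ee_rot: [-0.0, 0.18, 0.984, -0.0]
force: [0.1, -1.7, -0.1]
grip_width: -0.002
grip_force: 0.5
time_s: 3.2
eef_pos: [432.2, 42.2, 120.2]
ee_rot: [-0.0, 0.18, 0.984, -0.0]
force: [1.1, -1.6, 0.6]
grip_width: 0.003
grip_force: 0.8
time_s: 3.3
eef_pos: [432.3, 46.4, 120.2]
ee_rot: [-0.0, 0.18, 0.984, -0.0]
force: [-0.4, -1.5, -1.1]
grip_width: -0.002
grip_force: 0.7
```

View pics/w2.png

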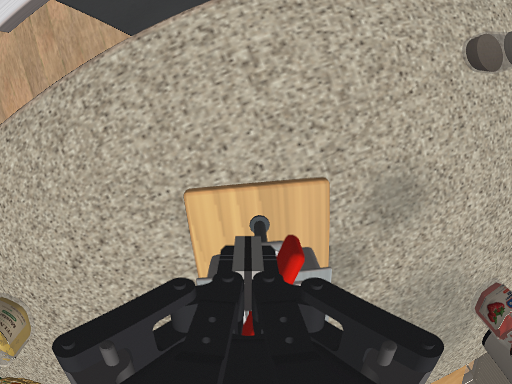

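The pushed red wing is at (292,260), ahead of the finger, and the contact force is only 1.6 N. It has already turned more than 50°, so q started at about 4.0 or 7.15 rad. I continue the stroke.

```bash
python3 -m handwheel '[[[1,0.02,0.165,0,0],[1,0.065,0.155,0,0],[1,0.1,0.13,0,0],[1,0.13,0.1,0,0]]]';python3 -m handwheel '[[[1,0.155,0.065,0,0],[1,0.165,0.02,0,0],[1,0.165,-0.02,0,0],[1,0.155,-0.065,0,0]]]'
python3 -m handwheel '[[[1,0.065,-0.05,0,0],[1,0.065,-0.05,0,0]]]'
python3 - <<'E'
from rig import optics
import cv2
c=optics.capture('wrist')['img'];cv2.imwrite('pics/w3.png',c)
E
```

```text
time_s: 3.75
eef_pos: [448.4, 74.4, 120.2]
ee_rot: [-0.0, 0.18, 0.984, 0.0]
force: [-1.3, -0.7, -0.7]
grip_width: -0.001
grip_force: 0.5
time_s: 4.15
eef_pos: [480.8, 73.6, 120.2]
ee_rot: [-0.0, 0.18, 0.984, 0.0]
force: [-1.4, 1.1, -0.4]
grip_width: -0.002
grip_force: 0.7
time_s: 4.35
eef_pos: [486.9, 68.3, 120.2]
ee_rot: [-0.0, 0.181, 0.984, 0.0]
force: [-0.2, 1.4, -0.3]
grip_width: -0.005
grip_force: 0.5
```

View pics/w3.png

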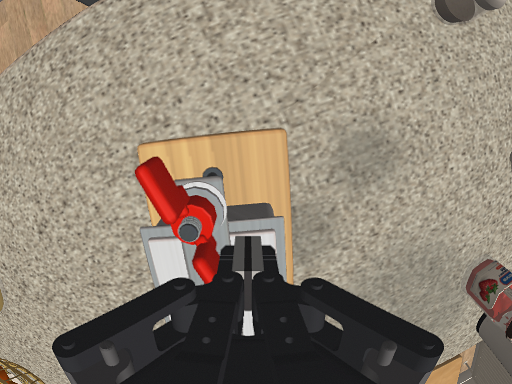

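The free red wing runs from the hub (188,232) to its tip at (152,170). The washer shows well clear below the nut, so it is probably not home yet. I continue in small steps.

```bash
for i in 1; do python3 -m handwheel '[[[1,0.05,-0.065,0,0]]]';python3 -m handwheel '[[[1,0.045,-0.07,0,0]]]';python3 -m handwheel '[[[1,0.035,-0.075,0,0]]]';python3 -m handwheel '[[[1,0.03,-0.08,0,0]]]'; done | egrep 'pos|force: \['
python3 - <<'E'
from rig import optics
import cv2
c=optics.capture('wrist')['img'];cv2.imwrite('pics/w4.png',c)
E
```

```text
eef_pos: [489.1, 65.3, 120.3]
force: [-0.8, 0.9, -0.2]
eef_pos: [491.5, 61.7, 120.4]
force: [-0.8, 1.1, 0.2]
eef_pos: [493.3, 57.8, 120.4]
force: [-0.0, 1.0, 0.5]
eef_pos: [494.8, 53.8, 120.4]
force: [-0.7, 0.7, -0.2]
```

View pics/w4.png

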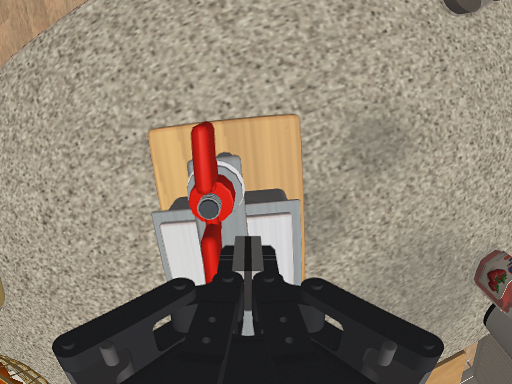

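The wings are almost aligned with the bar, with the free wing tip at (203,130) and the hub at (209,206). The force stays near 1 N, so the nut isn't at its stop. I lift and re-engage the other wing on the robot side, away from the leg.

```bash
python3 -m handwheel '[[[1,-0.03,0.08,0,0],[1,0,0,0.5,0],[1,0,0,0.5,0],[1,-0.49,-0.375,0,0],[1,-0.49,-0.375,0,0],[1,0,0,0,0],[1,0,0,-0.5,0],[1,0,0,-0.5,0],[1,0,0,0,0]]]'
python3 -m handwheel '[[[1,-0.12,0.11,0,0],[1,-0.09,0.14,0,0],[1,-0.05,0.16,0,0],[1,0,0.165,0,0]]]'
python3 -m handwheel '[[[1,0.035,0.165,0,0],[1,0.08,0.145,0,0]]]'
python3 - <<'E'
from rig import optics
import cv2
c=optics.capture('wrist')['img'];cv2.imwrite('pics/w5.png',c)
E
```

```text
time_s: 5.75
eef_pos: [442.9, 21.2, 118.2]
ee_rot: [-0.002, 0.18, 0.984, 0.0]
force: [-0.8, -0.1, 0.4]
grip_width: -0.0
grip_force: 0.0
time_s: 6.15
eef_pos: [431.1, 50.1, 121.0]
ee_rot: [0.001, 0.18, 0.984, -0.0]
force: [-1.2, -1.4, 0.5]
grip_width: 0.005
grip_force: 0.6
time_s: 6.35
eef_pos: [437.0, 65.8, 120.5]
ee_rot: [0.0, 0.18, 0.984, 0.0]
force: [-1.0, -1.1, -1.1]
grip_width: 0.003
grip_force: 0.5
```

View pics/w5.png

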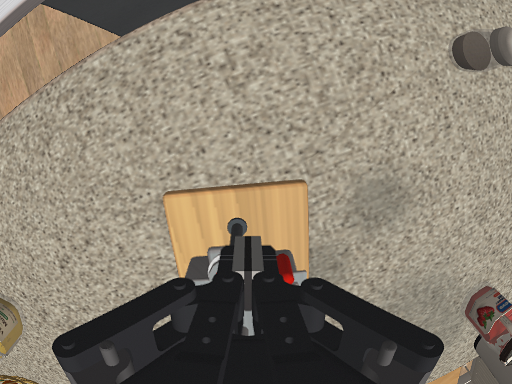

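The finger is at about 143° round the axis and the wing is ahead of it at (285,265). The force is still about 1.5 N and the nut is turning. I continue, with small steps near the end.

```bash
(python3 -m handwheel '[[[1,0.115,0.12,0,0],[1,0.145,0.085,0,0],[1,0.16,0.045,0,0],[1,0.165,0,0,0],[1,0.16,-0.04,0,0]]]'; python3 -m handwheel '[[[1,0.145,-0.08,0,0],[1,0.06,-0.055,0,0]]]'; python3 -m handwheel '[[[1,0.06,-0.06,0,0]]]'; python3 -m handwheel '[[[1,0.05,-0.065,0,0]]]';python3 -m handwheel '[[[1,0.045,-0.07,0,0]]]' )| egrep 'pos|force: \['
```

```text
eef_pos: [474.8, 75.4, 120.2]
force: [-1.6, 0.1, -0.6]
eef_pos: [485.1, 68.1, 120.2]
force: [-1.5, 0.8, -0.5]
eef_pos: [487.7, 65.3, 120.3]
force: [-1.1, 0.9, 0.6]
eef_pos: [490.1, 62.0, 120.3]
force: [-0.7, 1.5, 0.5]
eef_pos: [492.3, 58.6, 120.4]
force: [-0.2, 1.4, 0.2]
```

```bash
(python3 -m handwheel '[[[1,0.035,-0.075,0,0]]]';python3 -m handwheel '[[[1,0.03,-0.08,0,0]]]' ;python3 -m handwheel '[[[1,0.01,-0.06,0,0]]]';python3 -m handwheel '[[[1,0.005,-0.06,0,0]]]')| egrep 'pos|force: \['
python3 - <<'E'
from rig import optics
import cv2
c=optics.capture('wrist')['img'];cv2.imwrite('pics/w6.png',c)
E
```

```text
eef_pos: [494.0, 54.9, 120.4]
force: [-2.2, 5.4, 0.2]
eef_pos: [495.3, 51.3, 120.4]
force: [-1.9, 5.8, 2.8]
eef_pos: [495.9, 48.3, 120.5]
force: [-1.3, 6.0, 4.8]
eef_pos: [496.2, 45.4, 120.6]
force: [-1.5, 6.3, 4.0]
```

View pics/w6.png

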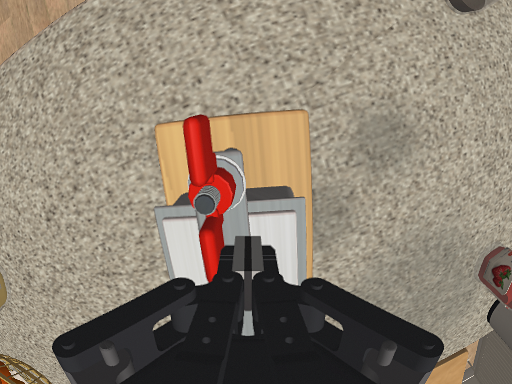

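The force jumped to about 6 N and stayed there. The wings now lie along the bar and the stud stands out above the hub at (207,200), so the nut is at its stop. I back off, lift, retreat and check.

```bash
python3 -m handwheel '[[[1,-0.02,0.12,0,0],[1,0,0.1,0,0],[1,0,0,0.6,0],[1,0,0,0.7,0],[1,0,0,0.8,0],[1,-0.4,0.7,0,0],[1,-0.4,0.7,0,0],[1,-0.4,0.7,0,0],[1,-0.4,0.7,0,0],[1,-0.4,0.7,0,0]]]'
python3 -m handwheel '[[[1,-0.4,0.7,0,0],[1,-0.4,0.7,0,0],[1,0,0,0,0],[1,0,0,0,0]]]'
python3 - <<'E'
from rig import ctrl, optics
from h import *
T=optics.capture('top');S=optics.capture('side')
hsv=cv2.cvtColor(T['img'],cv2.COLOR_BGR2HSV)
w=cv2.inRange(hsv,(8,90,90),(25,255,255)); w[:140]=0;w[245:]=0;w[:,:215]=0;w[:,290:]=0
b=cv2.boxPoints(cv2.minAreaRect(cv2.findNonZero(w)[:,0])); B=np.array([plane(T,*q,20) for q in b]); print(B,B.mean(0))
l=B[1]-B[0] if np.linalg.norm(B[1]-B[0])>200 else B[2]-B[1]
print('base yaw',np.degrees(np.arctan2(l[1],l[0]))%180)
m=red(T['img'],(215,195,265,240)); p=cv2.findNonZero(m)[:,0]; P=np.array([plane(T,*q,138)[:2] for q in p.astype(float)])
v=np.linalg.svd(P-P.mean(0))[2][0]; print('wing',P.mean(0),np.degrees(np.arctan2(v[1],v[0]))%180)
cv2.imwrite('pics/f.png',np.hstack([cv2.resize(T['img'][140:240,205:305],(400,400),interpolation=3),cv2.resize(S['img'][160:260,205:305],(400,400),interpolation=3)]))
print(ctrl.sense()['force'])
E
```

```text
time_s: 8.85
eef_pos: [393.9, 232.3, 225.3]
ee_rot: [0.0, 0.18, 0.984, -0.0]
force: [0.8, -0.6, -0.2]
grip_width: -0.004
grip_force: 0.0
time_s: 9.25
eef_pos: [354.7, 301.4, 225.2]
ee_rot: [0.0, 0.179, 0.984, -0.0]
force: [0.1, -0.4, -0.7]
grip_width: 0.001
grip_force: 0.0
[[446.4568764  117.12691309  20.        ]
 [705.74039939  46.65516093  20.        ]
 [669.78613122 -78.77161405  20.        ]
 [412.11356658  -5.8759019   20.        ]] [558.5242434   19.78363952  20.        ]
base yaw 164.7946541873139
wing [461.64792017  46.34930672] 164.72169157790805
[-0.28286386 -0.47937773  0.25130713]
```

View pics/f.png

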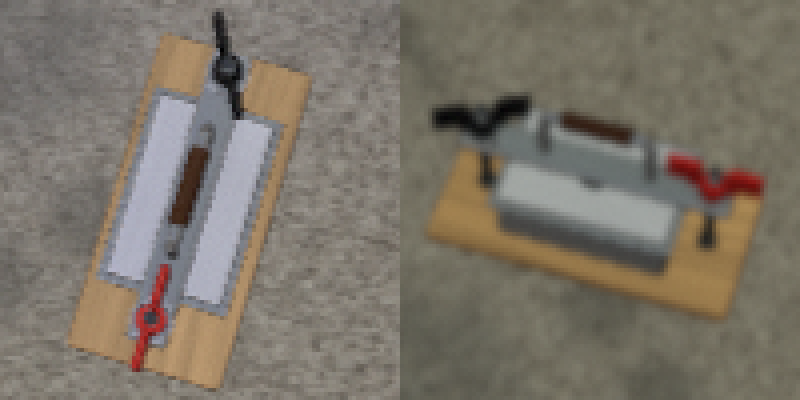

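The final views show the red wings in line with the bar, at 164.7° against the base's 164.8°, and the press where it stood. The nut has turned about 410° (7.15 rad) to a firm stop. The only other starting angle that fits the wings, 10.3 rad, is above the 9.5 limit, so it is home.

```bash
python3 -c "
from rig import ctrl
print(ctrl.finish_job())"
```

```text
the job is handed in; nothing more can be done
None
```

The red wing nut turned about 410° clockwise to its hard stop in two fingertip strokes, with readings of about 6 N at the stop; the press measures where it stood, the bystanders were not approached, and the job is handed in, though no verdict came back.

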